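Turn the glass panel over on the turning stand with a lifter

ROBOT

A 6-joint arm with a two-finger parallel gripper is mounted at the origin on a cart in front of the work surface, level with it; the furniture and walls round the work are solid. World frame = base frame: x ahead of the robot, y to its left, z up, the work surface at z = 0. Lengths are in m, angles in rad, forces in N, time in s.
With the tool pointing down it reaches from about 0.375 to 0.9 m from the base axis. Payload 3.1 kg.
Tool frame: the origin (TCP) lies midway between the tips of the shut fingers; the grasp point (between the pads) lies 19 mm behind it; z points along the fingers, x is the direction in which the jaws open and shut, and the axes are right-handed (so a half turn about z gives the same grasp; the last joint's range is limited). The gripper opens to 85 mm and grips with 20 to 120 N. Pads are 22 mm wide; open, the fingers measure 114 mm over their backs; the gripper's body (76 mm by 85 mm) begins 54 mm behind the grasp point. The pads swing forward as they close: fully open they stand 13 mm farther back than shut.
Start: joints at [1.046, 0.527, 1.433, -0, 1.181, -0.178], TCP at [0.212, 0.588, 0.211] pointing down, gripper open.
Joint ranges: [-3.08, 3.08], [-0.75, 2.2], [0.22, 2.44], [-1.43, 4.57], [0, 2.65], [-2.85, 2.85]. Speed limits (rad/s): [2.79, 2.79, 3.14, 3.14, 3.14, 3.14].

INTERFACE

Orientations are given as [roll, pitch, yaw] about the fixed x, y, z axes, in that order (R = Rz(yaw) Ry(pitch) Rx(roll)).
In Python, from cell import manip gives the robot as it stands.
- The arm moves only by the tool arm_command, never from a script. Its argument "increments" is one flat list of numbers, 7 for each row, row after row: the shift along the tool's x, y, z in m, then the turn, a rotation vector about the tool's x, y, z in degrees, then the opening, from 0 (shut) to 1 (fully open). In form: [x, y, z, rx, ry, rz, fingers, x, y, z, rx, ry, rz, fingers, ...]. A call has 1 to 10 rows; each row is the pose to reach, as a shift and turn from the pose measured when the call began, along the tool's axes at that moment; what a row does not reach only later rows make up. A row lasts 1/8 s, in which the tool goes at most 62.5 mm and 10.7 degrees, less where a joint would pass 70% of its speed; a pose out of reach is approached as far as the arm can. A call with a gripper value outside its range is refused whole. The fingers move at their own pace and stop on an object; "force" is the grip in N (left out, the last holds). Time passes only in rows, so rows that repeat a pose let the fingers close. It gives the time, the measured TCP pose, the force and the opening at its end, in the units of the state.
- manip.get_state(): the state, without advancing time (a new reading comes with each control period).
- manip.snapshot(name): name is "scene" or "top" or "wrist"; returns the picture (400x640x3 uint8, red, green, blue); there is no depth.
- manip.camera_model(name): a dict with "fovy" (degrees; the focal length in pixels is half the picture's height over the tangent of half this angle, whatever the lens; pixels are square), "cx", "cy" (the principal point, pixels), "world_to_cam" (4x4, takes a point from world to camera coordinates). Camera axes: x right, y up, looking along -z (the intrinsics and any distortion apply to the point x, -y, -z); pixel columns grow to the right and rows downward; lengths in m; the calibration is good to about 2 mm. A picture is of the moment at which its call begins: read the wrist's pose just before it. camera_model takes no time and is no camera call; for the wrist camera it gives the pose at the moment of the call.
- manip.hand_in(): hands the job in, once; it reports no verdict.
The state is a dict: "time": time; "joints": joint angles; "dq": joint speeds; "effort": joint torques, N m; "eef_pos": TCP position; "eef_rot": TCP orientation; "contact_force": force on the tool from outside, world axes, zero at the start; "moment": the same for the moment, N m; "gripper_width": opening from 0.0 (shut) to 1.0 (fully open).
Only numpy, scipy, OpenCV 4.12 (cv2) and the standard library are available. Lean on these libraries where they do the work, as an engineer would, in place of code of your own. Each camera call takes 0.05 s, during which the arm holds its last target.

TASK

First take the loupe off the turning stand and stand it upright in the steel tray. Then slide the lifter's blade under the outer edge of the black glass panel and tilt the panel up and over the stand's centre groove, so that it comes to lie flat with its other face up on the bed where the loupe stood; do not touch the panel with the gripper or let it fall off the stand. Finally lay the lifter back in the tray, flat on its blade, and leave the other things on the bench where they are.

Things in the scene. Friction and masses are not known exactly. Their poses are not given: they have to be found in the camera images.
- stand_top (a point): Centre of the turning stand's top, level with its grippy grey rubber face 24 mm above the bench; fixed. The top is 114 mm along its x and 121 mm along its y, the metal below no wider. A groove 12 mm wide and 5 mm deep along the stand's x axis through this point parts it into two flat beds, on its +y and -y sides. z up; yaw within 15 degrees of the world axes.
- panel_mid (a point): Centre of the black glass panel (80 x 102 x 8 mm, about 90 g). x runs along its 80 mm side, z is normal to its face, up at the start. It lies on either bed, 102 mm side along the groove, inner edge near the groove's near rim; its outer 25 mm overhang, free beneath. Lifted by the outer edge it turns on its inner edge, may slip until that catches in the groove, and falls over once past upright.
- loupe_mid (a point): Centre of the loupe, an upright black cylinder 42 mm across and 40 mm tall (this point is 20 mm above its foot; z is up), standing at the start on the bed that the panel does not occupy.
- tray: Steel tray with 2 mm floor and a 12 mm rim, fixed to the bench. Origin at the centre of its underside; inside 140 mm along its own x and 210 mm along its own y. At the start it holds only the lifter, in its -y half; its +y half is free.
- lifter_grip (a point): Middle of the lifter's handle, 55 mm above the blade's underside. Lifter, 120 g: flat steel blade 110 x 46 x 3 mm with an upright block handle (24 mm along the blade, 20 mm across, top 86 mm above the underside) centred 15 mm from the heel end. x points along the blade from handle to tip, z up along the handle. It lies flat on its blade on the tray's floor.
- lifter_tip (a point): Middle of the upper edge of the blade's tip, 95 mm along x from the handle and 52 mm below lifter_grip, 3 mm above the blade's underside. Same axes as lifter_grip.
- spare_fan: Bystander: black square fan 60 x 60 x 20 mm on the bench, origin at the centre of its underside.
- tape_small: Bystander: flat amber tape roll, 66 mm across and 8 mm high, on the bench, origin at the centre of its underside.
- timer: Bystander: white bench timer 62 x 62 x 62 mm on its foot, origin at the centre of its underside.
- screwdriver: Bystander: screwdriver with a blue handle, 145 x 25 x 25 mm, lying on the bench, origin under its middle, handle along its +x.
There are look-alikes about, which are no part of the job. Leave any blue look-alike of the part that bears loupe_mid alone.

How it is judged:
By the outcome, as a careful person would: the job done as asked, in the order asked, and still so for the second after the job is handed in, with the robot touching nothing.
It also fails if it takes over 67 s, if anything falls off the work surface, if the arm or the gripper's body presses on something with over 40 N, if the wrist force passes 120 N, or if a joint passes its speed limit or range.

## Working session

There is one attempt and no reset: what is moved stays moved. The work goes in short steps, Python scripts to look and compute and a tool call to move; the robot and the scene stay as the last step left them, time stands still between calls to the robot, and variables do not carry over. Pictures are saved under pics/ and viewed, and the job is handed in when it is done.

Besides the shell and the picture viewer there is one more tool, called after "Call:" as name(argument=value, ...) on one line, values as JSON. arm_command: Moves the arm, as the interface text tells. Its arguments: {"type":"object","properties":{"increments":{"type":"array"},"force":{"type":"number"}},"required":["increments"]}

```bash
ls; mkdir -p pics; cat > h.py <<'E'
import numpy as np, cv2
from cell import manip
from scipy.spatial.transform import Rotation as R
def snap(n,f):
    im=manip.snapshot(n); cv2.imwrite('pics/'+f,im[:,:,::-1]); return im
E
python3 - <<'E'
from h import *
np.set_printoptions(precision=4,suppress=True)
print(manip.get_state())
for n in ['scene','top','wrist']:
    c=manip.camera_model(n); print(n,c)
    np.save('cam_'+n+'.npy',c,allow_pickle=True)
    snap(n,n+'0.png')
E
```

```text
pics
{'time': 0.0, 'joints': array([ 1.0465,  0.5285,  1.4339, -0.    ,  1.1814, -0.1785]), 'dq': array([-0.0008, -0.0004,  0.0008,  0.0009, -0.0005, -0.0008]), 'effort': array([ -0.0005, -44.2349, -17.8023,  -0.0001,   0.0083,  -0.    ]), 'eef_pos': array([0.2114, 0.5873, 0.2099]), 'eef_rot': array([-3.1412,  0.0022,  1.225 ]), 'contact_force': array([0.042 , 0.1464, 0.5081]), 'moment': array([-0.0386,  0.0405,  0.0107]), 'gripper_width': 1.0017002219763735}
scene {'fovy': 42.49244147842906, 'cx': 319.9694557294058, 'cy': 198.50931159120512, 'world_to_cam': array([[ 0.541 , -0.8408, -0.0158, -0.2502],
       [ 0.5493,  0.3391,  0.7637, -0.3715],
       [-0.6368, -0.4219,  0.6453, -0.9319],
       [ 0.    ,  0.    ,  0.    ,  1.    ]])}
top {'fovy': 53.41326052796598, 'cx': 322.34671773265893, 'cy': 200.72232295132392, 'world_to_cam': array([[ 0.0224, -0.9997,  0.0013,  0.044 ],
       [ 0.9859,  0.0223,  0.1661, -0.5011],
       [-0.1661, -0.0025,  0.9861, -0.9214],
       [ 0.    ,  0.    ,  0.    ,  1.    ]])}
wrist {'fovy': 60.83247414216949, 'cx': 319.42898397315696, 'cy': 203.31092656011526, 'world_to_cam': array([[ 0.3394,  0.9406, -0.0011, -0.6234],
       [-0.9054,  0.3264, -0.2716,  0.0338],
       [-0.2551,  0.0932,  0.9624, -0.3796],
       [ 0.    ,  0.    ,  0.    ,  1.    ]])}
```

View pics/scene0.png

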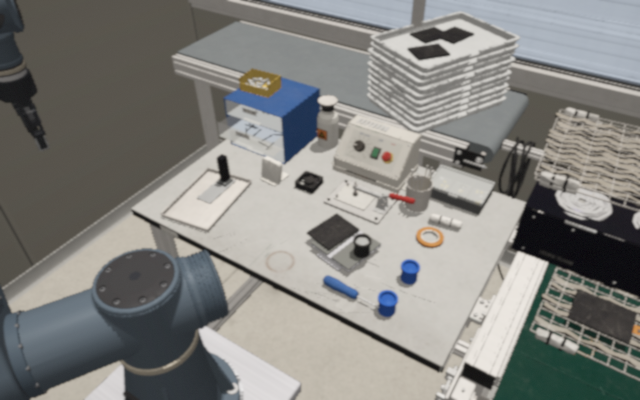

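View pics/top0.png

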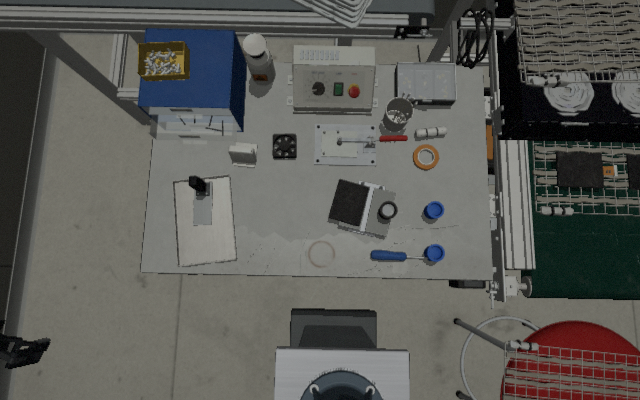

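View pics/wrist0.png

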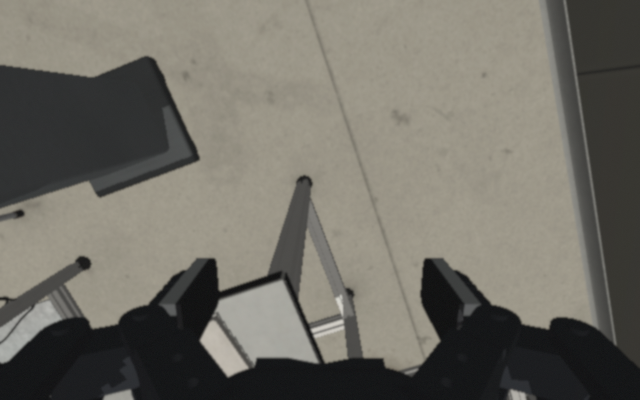

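The scene view shows the loupe (black, 362,243), blue look-alikes (409,270) and (387,303), the panel (332,232), and the lifter in the tray (222,170). In the top view they are loupe (387,210), blue ones (433,211) and (434,254), panel (350,203) and lifter (200,200). I'll enlarge these.

```bash
python3 - <<'E'
import cv2
t=cv2.imread('pics/top0.png')
cv2.imwrite('pics/c1.png',cv2.resize(t[165:250,315:450],None,fx=5.9,fy=5.9,interpolation=cv2.INTER_CUBIC))
cv2.imwrite('pics/c2.png',cv2.resize(t[165:275,165:245],None,fx=5.4,fy=5.4,interpolation=cv2.INTER_CUBIC))
s=cv2.imread('pics/scene0.png')
cv2.imwrite('pics/c3.png',cv2.resize(s[205:275,295:395],None,fx=8,fy=8,interpolation=cv2.INTER_CUBIC))
cv2.imwrite('pics/c4.png',cv2.resize(s[145:235,155:260],None,fx=6.5,fy=6.5,interpolation=cv2.INTER_CUBIC))
E
```

```text
(no output)
```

View pics/c1.png

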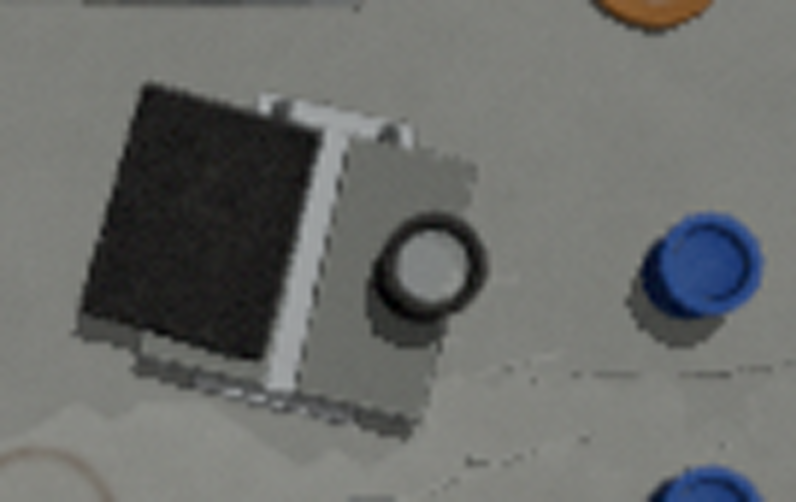

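View pics/c2.png

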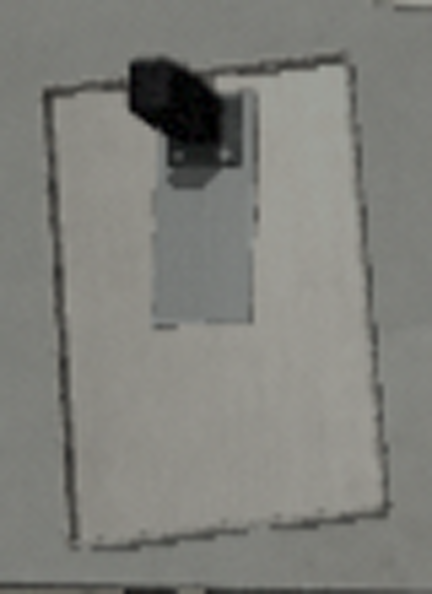

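View pics/c3.png

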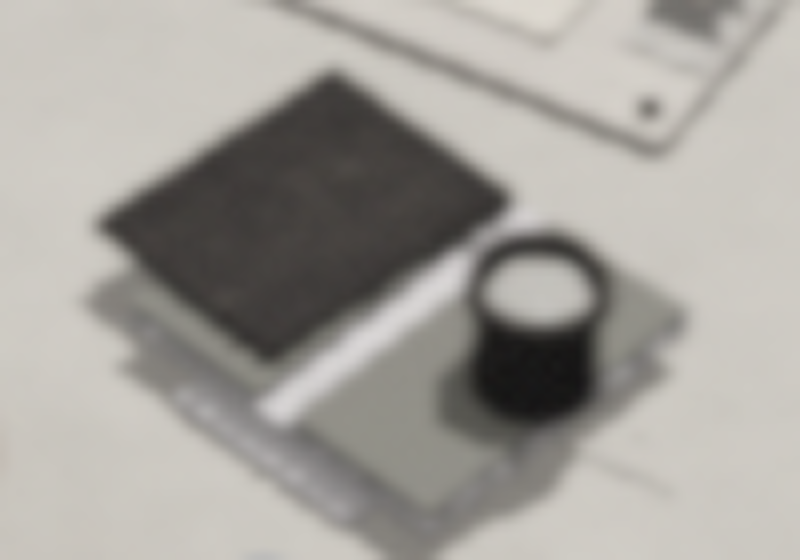

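View pics/c4.png

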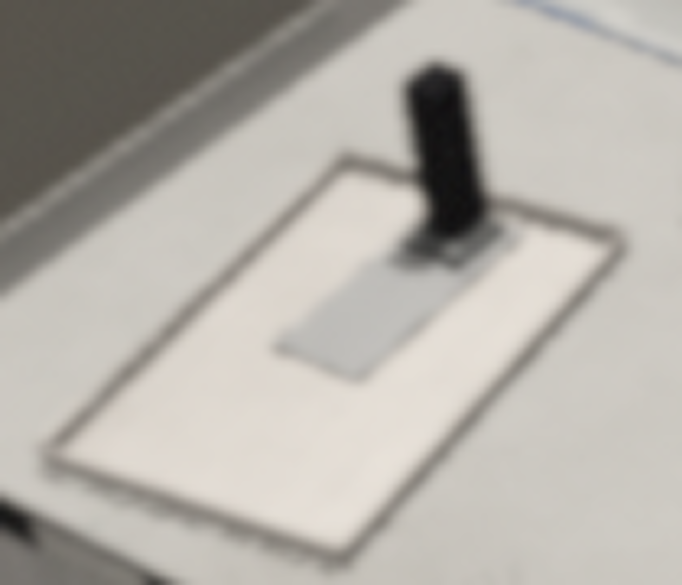

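```bash
cat >> h.py <<'E'
CAMS={n:np.load('cam_'+n+'.npy',allow_pickle=True).item() for n in ['scene','top']}
def proj(c,P):
    if isinstance(c,str): c=CAMS[c]
    P=np.atleast_2d(P); q=P@c['world_to_cam'][:3,:3].T+c['world_to_cam'][:3,3]
    f=200/np.tan(np.radians(c['fovy']/2))
    return np.c_[c['cx']+f*q[:,0]/-q[:,2], c['cy']-f*q[:,1]/-q[:,2]]
def ray(c,uv,z):
    if isinstance(c,str): c=CAMS[c]
    f=200/np.tan(np.radians(c['fovy']/2)); W=c['world_to_cam']
    d=np.array([(uv[0]-c['cx'])/f,-(uv[1]-c['cy'])/f,-1]); Rm=W[:3,:3]
    o=-Rm.T@W[:3,3]; d=Rm.T@d; return o+d*(z-o[2])/d[2]
def crop(o,s,p): return np.array(o)+(np.array(p)+.5)/s-.5
E
python3 - <<'E'
from h import *
np.set_printoptions(precision=4,suppress=True)
a=lambda p:crop((315,165),5.9,p); b=lambda p:crop((165,165),5.4,p)
c=lambda p:crop((295,205),8,p); d=lambda p:crop((155,145),6.5,p)
def show(n,cam,cf,pts,z):
    print(n,cam); r=np.array([ray(cam,cf(p),z)[:2] for p in pts]); print(r, 'mean',r.mean(0)); return r
def edges(r):
    for i in range(len(r)):
        e=r[(i+1)%len(r)]-r[i]; print('  len %.4f ang %.1f'%(np.hypot(*e),np.degrees(np.arctan2(e[1],e[0]))))
edges(show('panel','top',a,[(148,85),(325,128),(265,360),(80,318)],.032))
edges(show('panel','scene',c,[(333,70),(512,203),(268,362),(98,224)],.032))
edges(show('groove R edge+bed','top',a,[(347,138),(478,163),(410,415),(298,390)],.024))
edges(show('stand R corners','scene',c,[(688,318),(428,513),(305,425)],.024))
show('loupe','top',a,[(433,266)],.064); show('loupe','scene',c,[(540,284)],.064)
edges(show('tray','top',b,[(46,93),(350,57),(388,515),(73,548)],.012))
edges(show('tray','scene',d,[(345,157),(625,240),(345,560),(45,458)],.012))
edges(show('blade','top',b,[(153,323),(251,321),(258,92)],.005))
edges(show('blade','scene',d,[(278,347),(358,379),(518,240)],.005))
for n in CAMS: 
    W=CAMS[n]['world_to_cam']; print(n,-W[:3,:3].T@W[:3,3])
E
```

```text
panel top
[[ 0.5571  0.0138]
 [ 0.5404 -0.0604]
 [ 0.4426 -0.036 ]
 [ 0.4582  0.0403]] mean [ 0.4996 -0.0106]
  len 0.0760 ang -102.7
  len 0.1008 ang 166.0
  len 0.0779 ang 78.4
  len 0.1023 ang -15.0
panel scene
[[ 0.5573  0.0127]
 [ 0.5347 -0.0635]
 [ 0.4408 -0.0366]
 [ 0.4622  0.0363]] mean [ 0.4988 -0.0128]
  len 0.0795 ang -106.5
  len 0.0977 ang 164.0
  len 0.0760 ang 73.6
  len 0.0980 ang -13.9
groove R edge+bed top
[[ 0.538  -0.0706]
 [ 0.5285 -0.1257]
 [ 0.422  -0.0968]
 [ 0.4313 -0.0505]] mean [ 0.4799 -0.0859]
  len 0.0558 ang -99.8
  len 0.1103 ang 164.8
  len 0.0472 ang 78.6
  len 0.1085 ang -10.7
stand R corners scene
[[ 0.527  -0.1269]
 [ 0.4216 -0.101 ]
 [ 0.4319 -0.0545]] mean [ 0.4601 -0.0941]
  len 0.1085 ang 166.2
  len 0.0476 ang 77.5
  len 0.1195 ang -37.3
loupe top
[[ 0.4784 -0.1   ]] mean [ 0.4784 -0.1   ]
loupe scene
[[ 0.4805 -0.1019]] mean [ 0.4805 -0.1019]
tray top
[[0.5448 0.4322]
 [0.5652 0.2916]
 [0.3539 0.2614]
 [0.336  0.4023]] mean [0.45   0.3469]
  len 0.1421 ang -81.7
  len 0.2135 ang -171.9
  len 0.1420 ang 97.2
  len 0.2109 ang 8.1
tray scene
[[0.5465 0.4315]
 [0.5648 0.2907]
 [0.3563 0.2586]
 [0.3374 0.3981]] mean [0.4512 0.3447]
  len 0.1419 ang -82.6
  len 0.2110 ang -171.2
  len 0.1408 ang 97.7
  len 0.2118 ang 9.1
blade top
[[0.4391 0.3764]
 [0.441  0.3313]
 [0.549  0.3354]] mean [0.4764 0.3477]
  len 0.0452 ang -87.5
  len 0.1080 ang 2.2
  len 0.1173 ang 159.6
blade scene
[[0.4412 0.3739]
 [0.4434 0.3322]
 [0.5475 0.3357]] mean [0.4774 0.3473]
  len 0.0417 ang -87.1
  len 0.1042 ang 2.0
  len 0.1129 ang 160.3
scene [-0.254  -0.4776  0.8812]
top [0.34   0.0529 0.9918]
```

Candidates for the loupe, in scene-view pixels:
- Black cylinder on the stand at (362,243): matches the description, so this is the one.
- Blue cylinders at (409,270) and (387,303): excluded as look-alikes.

The crop confirms the choice. Next I'll compute the first move to above it.

```bash
cat >> h.py <<'E'
def rel(tpos,yaw=None,tilt=None,M=None):
    """print shift/turn in tool axes; yaw deg (tool down)"""
    s=manip.get_state(); R0=R.from_euler('xyz',s['eef_rot'])
    if M is None: M=R.from_euler('xyz',[np.pi,0,np.radians(yaw)])
    if tilt is not None: M=R.from_rotvec(np.asarray(tilt))*M
    d=R0.inv().apply(np.array(tpos)-s['eef_pos']); r=np.degrees((R0.inv()*M).as_rotvec())
    print('t %.2f pos %s rpy %s w %.3f'%(s['time'],np.round(s['eef_pos'],4),np.round(np.degrees(s['eef_rot']),2),s['gripper_width']),'F',np.round(s['contact_force'],1))
    print('shift',np.round(d,4),'turn',np.round(r,2))
E
python3 -c "
from h import *
rel([.479,-.101,.2],-14.5)"
```

```text
t 0.15 pos [0.2115 0.5875 0.2101] rpy [-1.7998e+02  1.0000e-01  7.0180e+01] w 1.001 F [-0.4  0.1  0.4]
shift [-0.557   0.485   0.0109] turn [6.000e-02 9.000e-02 8.468e+01]
```

Call:
arm_command(increments=[-0.557,0.485,0.011,0,0,84.7,1,-0.557,0.485,0.011,0,0,84.7,1,-0.557,0.485,0.011,0,0,84.7,1,-0.557,0.485,0.011,0,0,84.7,1,-0.557,0.485,0.011,0,0,84.7,1,-0.557,0.485,0.011,0,0,84.7,1,-0.557,0.485,0.011,0,0,84.7,1,-0.557,0.485,0.011,0,0,84.7,1,-0.557,0.485,0.011,0,0,84.7,1,-0.557,0.485,0.011,0,0,84.7,1])

```text
time: 1.4
eef_pos: [0.4382, 0.0033, 0.2017]
eef_rot: [3.14, 0.0, -0.254]
contact_force: [1.0, 0.2, 0.0]
gripper_width: 1.0
```

```bash
python3 -c "
from h import *
rel([.479,-.101,.2],-14.5)"
```

```text
t 1.40 pos [0.4382 0.0033 0.2017] rpy [179.92   0.   -14.54] w 1.000 F [1.  0.2 0. ]
shift [0.0657 0.0907 0.0018] turn [ 0.08  0.   -0.04]
```

```bash
python3 - <<'E'
from h import *
c=manip.camera_model('wrist'); np.save('cam_w1.npy',c,allow_pickle=True); snap('wrist','w1.png')
E
```

```text
(no output)
```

View pics/w1.png

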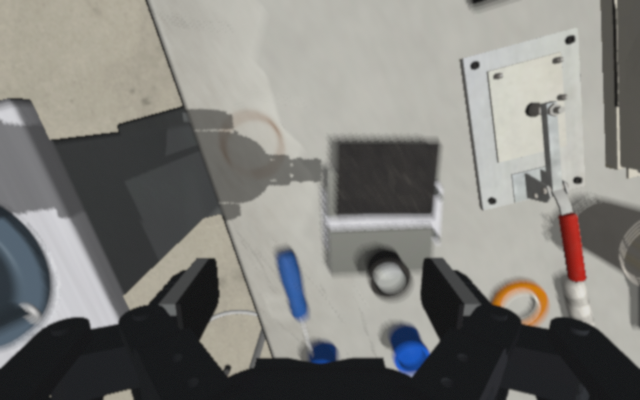

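The wrist view shows the panel (385,177), white groove (385,223) and loupe (388,272), slightly blurred. I'll take a sharper one now that the arm has settled.

```bash
python3 - <<'E'
from h import *
s=manip.get_state(); print(np.abs(s['dq']).max())
c=manip.camera_model('wrist'); np.save('cam_w1.npy',c,allow_pickle=True); im=snap('wrist','w2.png')
cv2.imwrite('pics/w2c.png',cv2.resize(im[115:315,310:460,::-1],None,fx=4,fy=3.0 if 0 else 4,interpolation=cv2.INTER_CUBIC)[:600] if 0 else cv2.resize(im[125:305,310:460,::-1],None,fx=3.3,fy=3.3,interpolation=cv2.INTER_CUBIC))
E
```

```text
0.18722237930406313
```

View pics/w2c.png

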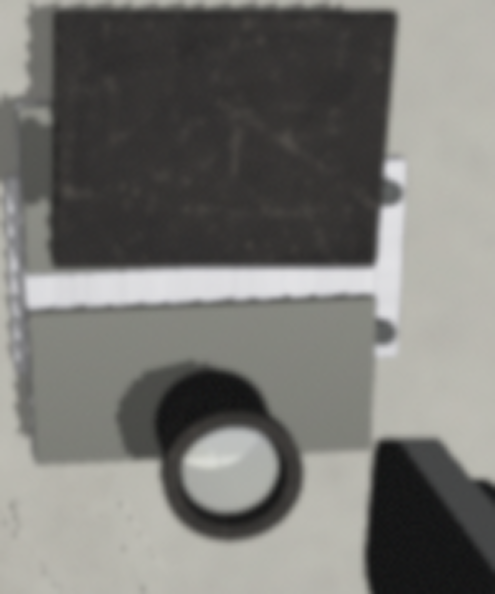

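```bash
python3 - <<'E'
from h import *
np.set_printoptions(precision=4,suppress=True)
print(np.abs(manip.get_state()['dq']).max(), manip.get_state()['eef_pos'])
cn=manip.camera_model('wrist')
for c in [np.load('cam_w1.npy',allow_pickle=True).item(),cn]:
  k=lambda p:crop((310,125),3.3,p)
  f=lambda n,pts,z:print(n,*[ray(c,k(p),z)[:2] for p in pts])
  f('panel',[(53,14),(395,12),(377,264),(50,266)],.032)
  f('grooveR',[(25,310),(374,295)],.024); f('bedR',[(36,463),(371,448)],.024); f('loupe',[(232,475)],.064)
E
```

```text
0.08997960563225574 [ 0.4417 -0.0005  0.202 ]
panel [0.4614 0.0401] [0.5577 0.0151] [ 0.5394 -0.0591] [ 0.4414 -0.0335]
grooveR [ 0.4295 -0.048 ] [ 0.5386 -0.072 ]
bedR [ 0.4192 -0.1009] [ 0.5283 -0.1246]
loupe [ 0.4788 -0.1005]
panel [0.4594 0.0443] [0.5556 0.0191] [ 0.537  -0.0549] [ 0.4392 -0.0292]
grooveR [ 0.4273 -0.0436] [ 0.5362 -0.0677]
bedR [ 0.4168 -0.0964] [ 0.5257 -0.1201]
loupe [ 0.4764 -0.0962]
```

```bash
python3 -c "
from h import *
rel([.479,-.1005,.12],-13)
rel([.479,-.1005,.033],-13)"
```

```text
t 1.50 pos [ 0.4417 -0.0005  0.202 ] rpy [179.82  -0.27 -14.96] w 0.998 F [ 0.1  0.3 -0.3]
shift [0.0615 0.0867 0.0826] turn [ 0.18 -0.27 -1.96]
t 1.50 pos [ 0.4417 -0.0005  0.202 ] rpy [179.82  -0.27 -14.96] w 0.998 F [ 0.1  0.3 -0.3]
shift [0.061  0.0864 0.1696] turn [ 0.18 -0.27 -1.96]
```

Call:
arm_command(increments=[0.061,0.087,0.08,0,0,-2,1,0.061,0.087,0.08,0,0,-2,1,0.061,0.087,0.08,0,0,-2,1,0.061,0.087,0.11,0,0,-2,1,0.061,0.087,0.14,0,0,-2,1,0.061,0.087,0.169,0,0,-2,1,0.061,0.087,0.169,0,0,-2,1], force=40)

```text
time: 2.38
eef_pos: [0.477, -0.0992, 0.0325]
eef_rot: [3.14, 0.0, -0.225]
contact_force: [0.2, 0.6, -0.1]
gripper_width: 0.997
```

```bash
python3 - <<'E'
from h import *
rel([.479,-.1005,.033],-13); c=manip.camera_model('wrist'); snap('wrist','w3.png')
print(proj(c,[[.479,-.1005,.064],[.479,-.1005,.033]]))
E
```

```text
t 2.38 pos [ 0.477  -0.0992  0.0325] rpy [ 1.7988e+02  2.0000e-02 -1.2900e+01] w 0.997 F [ 0.2  0.6 -0.1]
shift [ 0.0022  0.0008 -0.0005] turn [0.12 0.02 0.1 ]
[[327.85002379 274.98405842]
 [326.41672967 246.44489549]]
```

View pics/w3.png

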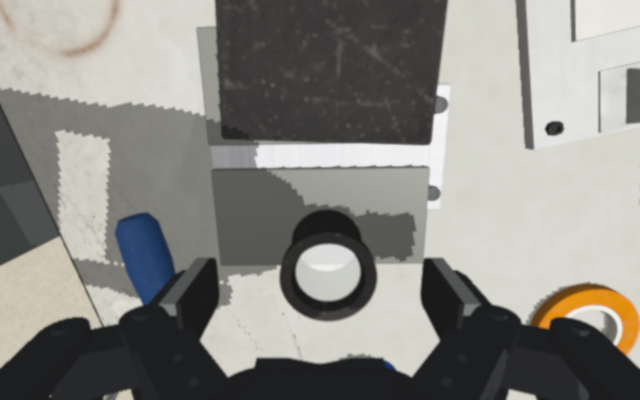

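The loupe's top is at (328,271) against a predicted (328,275), between the pads. Closing.

Call:
arm_command(increments=[0.002,0,0,0,0,0,0.3,0.002,0,0,0,0,0,0.3,0.002,0,0,0,0,0,0.3,0.002,0,0,0,0,0,0.3,0.002,0,0,0,0,0,0.3,0.002,0,-0.02,0,0,0,0.3,0.002,0,-0.06,0,0,0,0.3,0.002,0,-0.1,0,0,0,0.3], force=40)

```text
time: 3.42
eef_pos: [0.4794, -0.0998, 0.1348]
eef_rot: [3.139, -0.002, -0.225]
contact_force: [0.4, -1.0, -0.3]
gripper_width: 0.458
```

```bash
python3 - <<'E'
from h import *
rel([.385,.336,.14],-70); snap('wrist','w4.png')
E
```

```text
t 3.42 pos [ 0.4794 -0.0998  0.1348] rpy [ 1.7986e+02 -1.1000e-01 -1.2910e+01] w 0.458 F [ 0.4 -1.  -0.3]
shift [-0.1894 -0.4037 -0.0066] turn [ 0.08 -0.17 57.09]
```

View pics/w4.png

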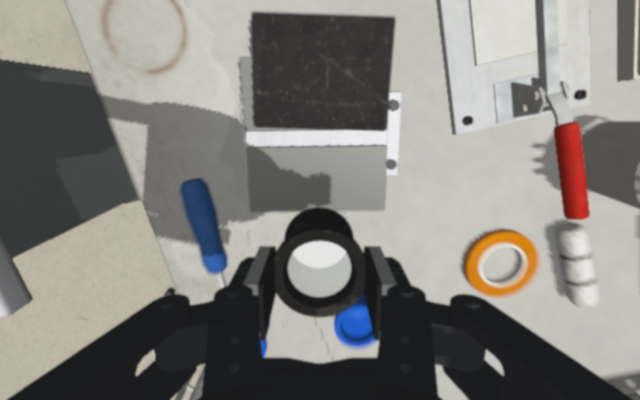

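Call:
arm_command(increments=[-0.189,-0.404,-0.006,0,0,57,0.3,-0.189,-0.404,-0.006,0,0,57,0.3,-0.189,-0.404,-0.006,0,0,57,0.3,-0.189,-0.404,-0.006,0,0,57,0.3,-0.189,-0.404,-0.006,0,0,57,0.3,-0.189,-0.404,-0.006,0,0,57,0.3,-0.189,-0.404,-0.006,0,0,57,0.3,-0.189,-0.404,-0.006,0,0,57,0.3,-0.189,-0.404,-0.006,0,0,57,0.3,-0.189,-0.404,-0.006,0,0,57,0.3])

```text
time: 4.72
eef_pos: [0.3878, 0.3347, 0.1414]
eef_rot: [-3.135, -0.01, -1.219]
contact_force: [0.4, 0.0, -0.6]
gripper_width: 0.456
```

```bash
python3 - <<'E'
from h import *
np.save('cam_w5.npy',manip.camera_model('wrist'),allow_pickle=True);snap('wrist','w5.png'); rel([.385,.336,.14],-70); rel([.385,.336,.0115],-70)
E
```

```text
t 4.78 pos [0.3881 0.334  0.1414] rpy [-179.64   -0.6   -69.92] w 0.457 F [-1.  -0.3 -0.2]
shift [-0.0029  0.0022  0.0014] turn [-0.36 -0.6   0.08]
t 4.78 pos [0.3881 0.334  0.1414] rpy [-179.64   -0.6   -69.92] w 0.457 F [-1.  -0.3 -0.2]
shift [-0.0043  0.0031  0.1299] turn [-0.36 -0.6   0.08]
```

View pics/w5.png

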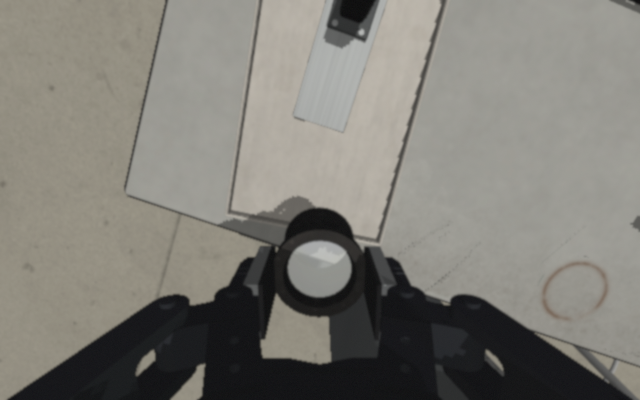

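The wrist view shows the loupe held (320,268) above the tray's free near half, with the blade tip at (320,125). Lowering.

Call:
arm_command(increments=[-0.004,0.003,0.05,0,0,0,0.3,-0.004,0.003,0.09,0,0,0,0.3,-0.004,0.003,0.115,0,0,0,0.3,-0.004,0.003,0.127,0,0,0,0.3,-0.004,0.003,0.129,0,0,0,0.3,-0.004,0.003,0.13,0,0,0,0.3,-0.004,0.003,0.13,0,0,0,0.3])

```text
time: 5.65
eef_pos: [0.3858, 0.3347, 0.0126]
eef_rot: [-3.135, -0.011, -1.222]
contact_force: [-0.1, -1.9, 4.2]
gripper_width: 0.459
```

Call:
arm_command(increments=[0,0,0,0,0,0,0.6,0,0,0,0,0,0,1,0,0,0,0,0,0,1,0,0,-0.005,0,0,0,1,0,0,-0.03,0,0,0,1,0,0,-0.08,0,0,0,1,0,0,-0.15,0,0,0,1,0,0,-0.15,0,0,0,1])

```text
time: 6.65
eef_pos: [0.3867, 0.3377, 0.167]
eef_rot: [-3.125, -0.009, -1.221]
contact_force: [0.2, 0.6, -0.8]
gripper_width: 1.002
```

```bash
python3 - <<'E'
from h import *
np.save('cam_w6.npy',manip.camera_model('wrist'),allow_pickle=True);im=snap('wrist','w6.png'); rel([.537,.357,.16],2.2)
cv2.imwrite('pics/w6c.png',cv2.resize(im[0:300,220:480,::-1],None,fx=2,fy=2,interpolation=cv2.INTER_CUBIC))
E
```

```text
t 6.70 pos [0.3858 0.337  0.1658] rpy [-179.22   -0.56  -69.97] w 1.004 F [-0.6  0.1  0.9]
shift [ 0.033  -0.1488  0.0081] turn [ -0.32  -0.97 -72.17]
```

View pics/w6c.png

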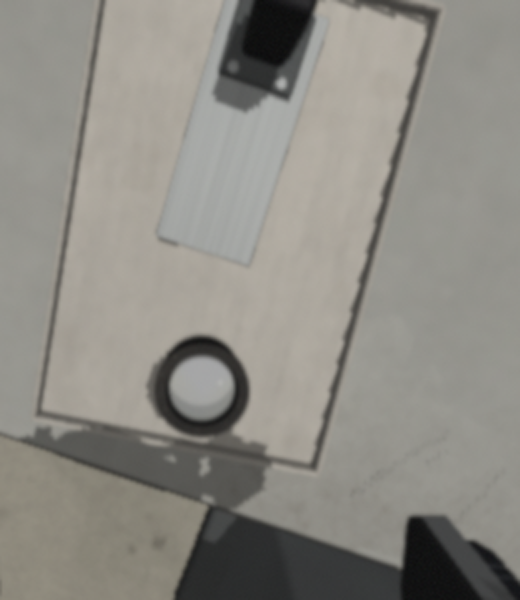

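The loupe stands upright in the tray's near half (crop 203,387), clear of the rim and of the blade tip (157,236)-(250,266).

```bash
python3 - <<'E'
from h import *
np.set_printoptions(precision=4,suppress=True)
c=np.load('cam_w6.npy',allow_pickle=True).item(); k=lambda p:crop((220,0),2,p)
a,b=ray(c,k((157,236)),.005),ray(c,k((250,266)),.005); h=ray(c,k((328,20)),.005)
print(a,b,(a+b)/2,np.degrees(np.arctan2(*(h-b)[1::-1])),h, ray(c,k((203,380)),.042))
e=a-b; print(np.linalg.norm(e),np.degrees(np.arctan2(e[1],e[0])))
E
```

```text
[0.4375 0.376  0.005 ] [0.4395 0.3304 0.005 ] [0.4385 0.3532 0.005 ] 3.0610720852820963 [0.5484 0.3362 0.005 ] [0.3879 0.3356 0.042 ]
0.045653975479925855 92.53605239542439
```

Call:
arm_command(increments=[0.032,-0.147,0.008,0,0,-72,1,0.032,-0.147,0.008,0,0,-72,1,0.032,-0.147,0.008,0,0,-72,1,0.032,-0.147,0.008,0,0,-72,1,0.032,-0.147,0.008,0,0,-72,1,0.032,-0.147,0.008,0,0,-72,1,0.032,-0.147,0.008,0,0,-72,1,0.032,-0.147,0.008,0,0,-72,1,0.032,-0.147,0.008,0,0,-72,1])

```text
time: 7.82
eef_pos: [0.5343, 0.357, 0.1589]
eef_rot: [3.136, -0.014, 0.034]
contact_force: [-0.2, 0.1, -0.2]
gripper_width: 0.998
```

```bash
python3 - <<'E'
from h import *
np.save('cam_w7.npy',manip.camera_model('wrist'),allow_pickle=True);snap('wrist','w7.png'); rel([.535,.357,.038],2.3)
E
```

```text
t 7.88 pos [0.5345 0.3571 0.1592] rpy [179.68  -0.83   1.96] w 0.999 F [ 0.5  0.6 -0.7]
shift [-0.0012 -0.0005  0.1212] turn [ 0.32 -0.83 -0.35]
```

View pics/w7.png

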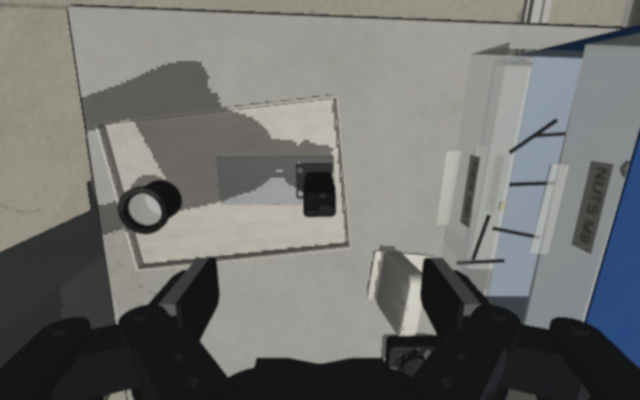

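```bash
python3 - <<'E'
from h import *
np.set_printoptions(precision=4,suppress=True)
c=np.load('cam_w7.npy',allow_pickle=True).item()
im=cv2.imread('pics/w7.png')
cv2.imwrite('pics/w7c.png',cv2.resize(im[140:230,200:350],None,fx=5,fy=5,interpolation=cv2.INTER_CUBIC))
print(crop(0,0,0) if 0 else proj(c,[[.535,.357,.088],[.44,.3535,.005]]))
W=c['world_to_cam'];print(-W[:3,:3].T@W[:3,3]); t=ray('top',(243,160),.062);print('timer',t)
E
```

```text
[[321.0216 206.2408]
 [219.0722 182.0583]]
[0.5282 0.4264 0.3222]
timer [0.5919 0.2489 0.062 ]
```

View pics/w7c.png

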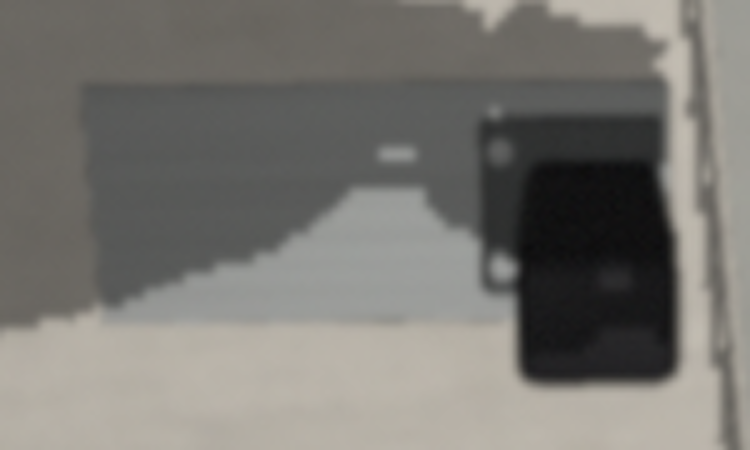

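The handle top is at about (320,204) against a predicted (321,206), and the blade tip matches too. Descending to the handle and gripping.

Call:
arm_command(increments=[-0.001,0,0.05,0,-0.8,0,1,-0.001,0,0.09,0,-0.8,0,1,-0.001,0,0.121,0,-0.8,0,1,-0.001,0,0.121,0,-0.8,0,1,-0.001,0,0.121,0,-0.8,0,0.1,-0.001,0,0.121,0,-0.8,0,0.1,-0.001,0,0.121,0,-0.8,0,0.1,-0.001,0,0.121,0,-0.8,0,0.1,-0.001,0,0.121,0,-0.8,0,0.1,-0.001,0,0.121,0,-0.8,0,0.1], force=90)

```text
time: 9.12
eef_pos: [0.5357, 0.3568, 0.0396]
eef_rot: [3.137, -0.002, 0.034]
contact_force: [-1.3, 0.3, 6.7]
gripper_width: 0.263
```

```bash
python3 - <<'E'
from h import *
rel([.535,.357,.14],2.3)
E
```

```text
t 9.12 pos [0.5357 0.3568 0.0396] rpy [ 1.7972e+02 -1.2000e-01  1.9500e+00] w 0.263 F [-1.3  0.3  6.7]
shift [-0.0005  0.0003 -0.1004] turn [ 0.28 -0.12 -0.35]
```

Call:
arm_command(increments=[0,0,-0.03,0,0,0,0.1,0,0,-0.07,0,0,0,0.1,0,0,-0.1,0,0,0,0.1,0,0,-0.11,0,0,0,0.1])

```text
time: 9.62
eef_pos: [0.5365, 0.3578, 0.1517]
eef_rot: [3.138, -0.006, 0.034]
contact_force: [-0.8, -0.9, -1.1]
gripper_width: 0.265
```

```bash
python3 - <<'E'
from h import *
snap('wrist','w8.png')
rel([.541,.152,.14],76); print(ray('top',(284,146),.02))
E
```

```text
t 9.68 pos [0.5364 0.3578 0.1518] rpy [179.8   -0.31   1.96] w 0.264 F [-0.8  0.8 -1.1]
shift [-0.0025  0.2058  0.0126] turn [  0.38  -0.14 -74.04]
[0.64225031 0.15579565 0.02      ]
```

View pics/w8.png

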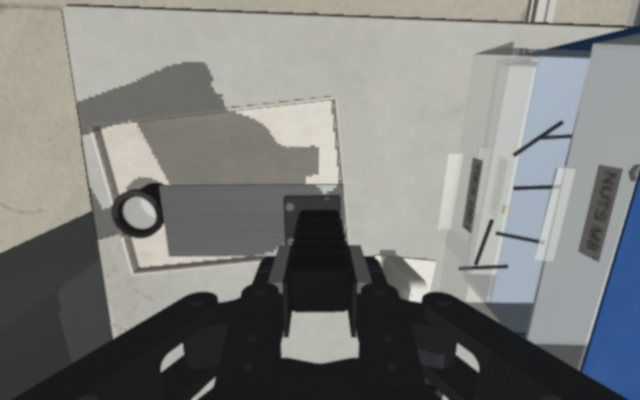

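```bash
python3 - <<'E'
from h import *
np.set_printoptions(precision=4,suppress=True)
c=manip.camera_model('wrist'); s=manip.get_state(); p=s['eef_pos']; M=R.from_euler('xyz',s['eef_rot'])
for dz in (.032,.0346,.037):
    print(dz,proj(c,[p+M.apply([-.095,y,dz]) for y in (.023,-.023)]).round(1).tolist())
E
```

```text
0.032 [[170.0, 259.5], [160.6, 187.9]]
0.0346 [[171.7, 257.8], [162.6, 186.9]]
0.037 [[173.2, 256.2], [164.3, 186.0]]
```

Call:
arm_command(increments=[-0.002,0.206,0.012,0,0,-74,0.1,-0.002,0.206,0.012,0,0,-74,0.1,-0.002,0.206,0.012,0,0,-74,0.1,-0.002,0.206,0.012,0,0,-74,0.1,-0.002,0.206,0.012,0,0,-74,0.1,-0.002,0.206,0.012,0,0,-74,0.1,-0.002,0.206,0.012,0,0,-74,0.1,-0.002,0.206,0.012,0,0,-74,0.1,-0.002,0.206,0.012,0,0,-74,0.1])

```text
time: 10.8
eef_pos: [0.5409, 0.1518, 0.1397]
eef_rot: [3.137, 0.002, 1.323]
contact_force: [-0.2, 1.0, -2.3]
gripper_width: 0.265
```

```bash
python3 - <<'E'
from h import *
np.set_printoptions(precision=4,suppress=True)
c=manip.camera_model('wrist'); s=manip.get_state();snap('wrist','w9.png'); p=s['eef_pos']; M=R.from_euler('xyz',s['eef_rot'])
np.save('cam_w9.npy',c,allow_pickle=True); print(np.abs(s['dq']).max())
print(proj(c,[p+M.apply([-.095,y,.0346]) for y in (.023,-.023)]).round(1).tolist())
rel([.541,.152,.0486],76)
E
```

```text
0.0073483075419367196
[[170.6, 259.8], [161.4, 189.2]]
t 10.85 pos [0.5411 0.1518 0.1399] rpy [179.71   0.13  75.84] w 0.265 F [-0.3  0.4 -1.2]
shift [ 0.0003 -0.0006  0.0913] turn [ 0.29  0.13 -0.16]
```

View pics/w9.png

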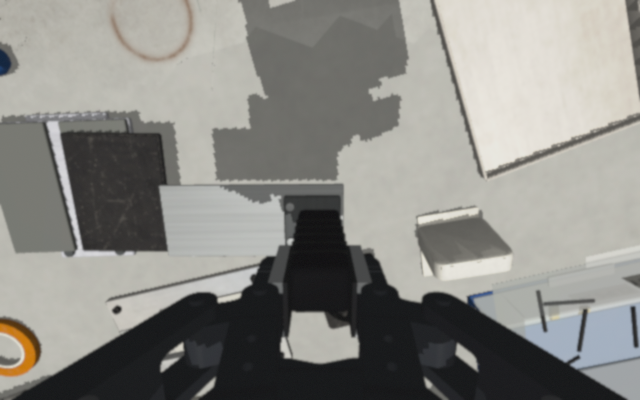

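```bash
python3 - <<'E'
import cv2
im=cv2.imread('pics/w9.png')
cv2.imwrite('pics/w9c.png',cv2.resize(im[110:265,0:200],None,fx=3.8,fy=3.8,interpolation=cv2.INTER_CUBIC))
E
```

```text
(no output)
```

View pics/w9c.png

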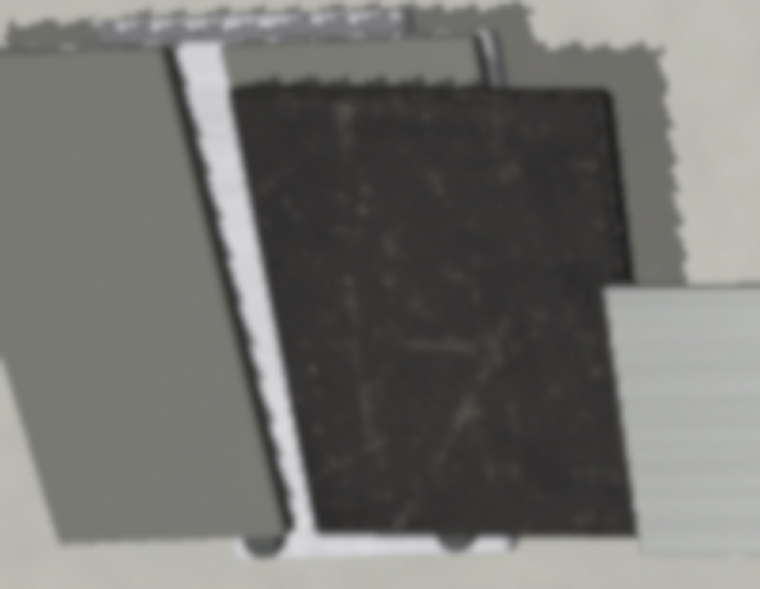

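```bash
python3 - <<'E'
from h import *
np.set_printoptions(precision=4,suppress=True)
c=np.load('cam_w9.npy',allow_pickle=True).item(); k=lambda p:crop((0,110),3.8,p)
A,B,C=[ray(c,k(p),.032)[:2] for p in [(608,92),(235,88),(318,530)]]; D=A+C-B
print('panel',A,B,C,'ctr',(A+C)/2,'yaw inner',np.degrees(np.arctan2(*(C-B)[::-1])), np.linalg.norm(C-B),np.linalg.norm(A-B))
E,F=[ray(c,k(p),.024)[:2] for p in [(168,50),(288,525)]]
print('far rim',E,F,np.degrees(np.arctan2(*(F-E)[::-1])),np.linalg.norm(F-E)); G=ray(c,k((65,543)),.024)[:2]; print('bed corner',G)
H=ray(c,k((478,38)),.024)[:2];I=ray(c,k((222,42)),.024)[:2];print('near bed outer corner',H,'near rim',I)
a=np.radians(-14); v=np.array([np.cos(a),np.sin(a)]); u=np.array([-v[1],v[0]])
for n,x in dict(A=A,B=B,C=C,E=E,F=F,G=G,H=H,I=I).items(): print(n,'u %.4f v %.4f'%(x@u,x@v))
s=manip.get_state();M=R.from_euler('xyz',s['eef_rot'])
for p,y in [((605,288),.023),((638,552),-.023)]:
    q=ray(c,k(p),.1399-.0346); print('tip corner',q,q[:2]@u,q[:2]@v, M.inv().apply(q-s['eef_pos']))
E
```

```text
panel [0.462 0.042] [ 0.4423 -0.0322] [ 0.5374 -0.0581] ctr [ 0.4997 -0.0081] yaw inner -15.258088157997484 0.0985381410139618 0.07676971740937517
far rim [ 0.4308 -0.0483] [ 0.5365 -0.0711] -12.173959269654556 0.10808805372433526
bed corner [ 0.5278 -0.1238]
near bed outer corner [0.4445 0.0159] near rim [ 0.4321 -0.0365]
A u 0.1525 v 0.4381
B u 0.0758 v 0.4370
C u 0.0736 v 0.5355
E u 0.0574 v 0.4297
F u 0.0608 v 0.5377
G u 0.0075 v 0.5421
H u 0.1230 v 0.4275
I u 0.0691 v 0.4281
tip corner [0.4929 0.0647 0.1053] 0.18197530466195164 0.46260878247543574 [-0.0963 -0.0256  0.0347]
tip corner [0.5364 0.0532 0.1053] 0.18142522694450966 0.5076331149344696 [-0.0967  0.0194  0.0349]
```

Call:
arm_command(increments=[0,-0.001,0.04,0,0,0,0.1,0,-0.001,0.075,0,0,0,0.1,0,-0.001,0.091,0,0,0,0.1,0,-0.001,0.091,0,0,0,0.1,0,-0.001,0.091,0,0,0,0.1])

```text
time: 11.48
eef_pos: [0.5416, 0.1519, 0.0499]
eef_rot: [3.134, 0.002, 1.323]
contact_force: [-0.2, 0.7, -1.0]
gripper_width: 0.26
```

```bash
python3 - <<'E'
from h import *
rel([.541,.152,.0486],76)
im=snap('wrist','w10.png'); s=snap('scene','s10.png')
cv2.imwrite('pics/w10c.png',np.vstack([cv2.resize(im[60:280,0:350,::-1],None,fx=1.7,fy=1.7),cv2.resize(s[180:270,250:400,::-1],(595,200))]))
E
```

```text
t 11.47 pos [0.5416 0.1519 0.0499] rpy [1.7959e+02 9.0000e-02 7.5820e+01] w 0.260 F [-0.2  0.7 -1. ]
shift [-0.     -0.0006  0.0013] turn [ 0.41  0.09 -0.18]
```

View pics/w10c.png

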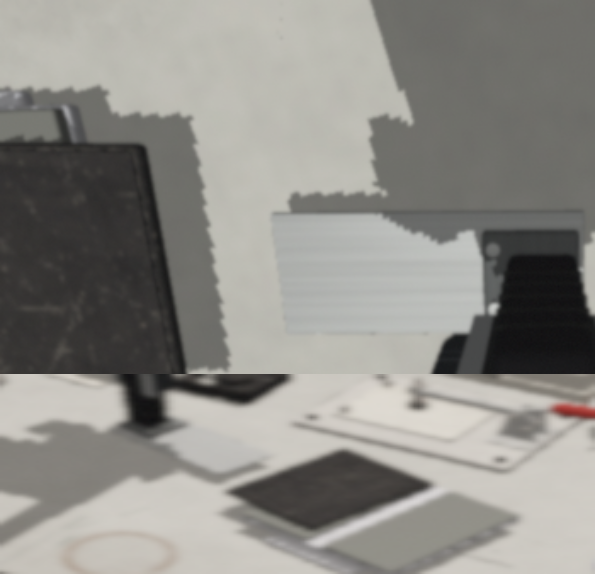

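The blade is low and clear, about 29 mm outside the panel's outer edge. Sliding it under by about 51 mm.

Call:
arm_command(increments=[-0.01,0,0.0015,0,0,0,0.1,-0.025,0,0.0015,0,0,0,0.1,-0.038,0,0.0015,0,0,0,0.1,-0.047,0,0.0015,0,0,0,0.1,-0.051,0,0.0015,0,0,0,0.1,-0.051,0,0.0015,0,0,0,0.1])

```text
time: 12.32
eef_pos: [0.5292, 0.1021, 0.0488]
eef_rot: [3.134, 0.001, 1.323]
contact_force: [-0.9, 0.1, -0.7]
gripper_width: 0.258
```

```bash
python3 - <<'E'
from h import *
rel([.5287,.1025,.0486],76)
im=snap('wrist','w11.png'); s=snap('scene','s11.png')
cv2.imwrite('pics/w11c.png',np.vstack([cv2.resize(im[60:280,0:350,::-1],None,fx=1.7,fy=1.7),cv2.resize(s[180:270,250:400,::-1],(595,200))]))
E
```

```text
t 12.32 pos [0.5292 0.1021 0.0488] rpy [1.7956e+02 7.0000e-02 7.5790e+01] w 0.258 F [-0.9  0.1 -0.7]
shift [ 0.0003 -0.0006  0.0002] turn [ 0.44  0.08 -0.21]
```

View pics/w11c.png

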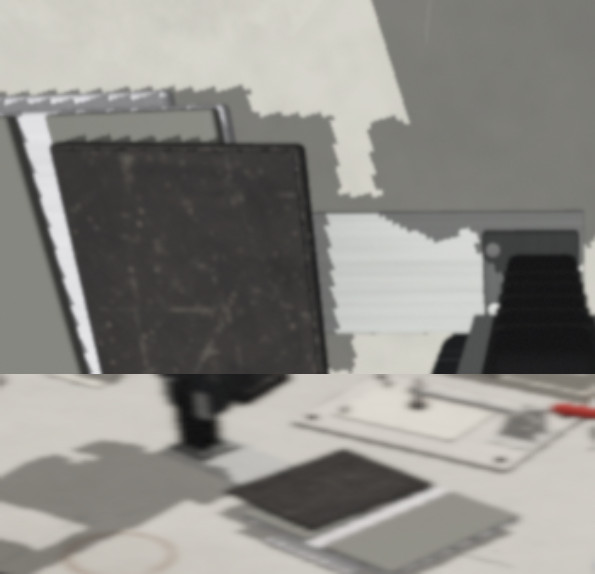

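The blade is under the outer edge (crop 325,270) and the panel hasn't moved. Lifting along an arc about the inner edge.

Call:
arm_command(increments=[0,0,-0.006,0,0,0,0.1,0,0,-0.012,0,0,0,0.1,0,0,-0.017,0,0,0,0.1,-0.001,0,-0.022,0,0,0,0.1,-0.0025,0,-0.027,0,0,0,0.1,-0.0045,0,-0.032,0,0,0,0.1,-0.0075,0,-0.038,0,0,0,0.1,-0.0075,0,-0.038,0,0,0,0.1])

```text
time: 13.42
eef_pos: [0.5274, 0.0952, 0.0873]
eef_rot: [3.133, 0.001, 1.323]
contact_force: [0.1, -0.1, -1.7]
gripper_width: 0.257
```

```bash
python3 - <<'E'
from h import *
rel([.5287,.1025,.0486],76)
np.save('cam_w12.npy',manip.camera_model('wrist'),allow_pickle=True)
im=snap('wrist','w12.png'); s=snap('scene','s12.png')
cv2.imwrite('pics/w12c.png',np.vstack([cv2.resize(im[60:280,0:350,::-1],None,fx=1.7,fy=1.7),cv2.resize(s[180:270,250:400,::-1],(595,200))]))
E
```

```text
t 13.43 pos [0.5274 0.0952 0.0873] rpy [1.795e+02 6.000e-02 7.581e+01] w 0.257 F [ 0.1 -0.1 -1.7]
shift [ 0.0075 -0.0009  0.0387] turn [ 0.5   0.06 -0.19]
```

View pics/w12c.png

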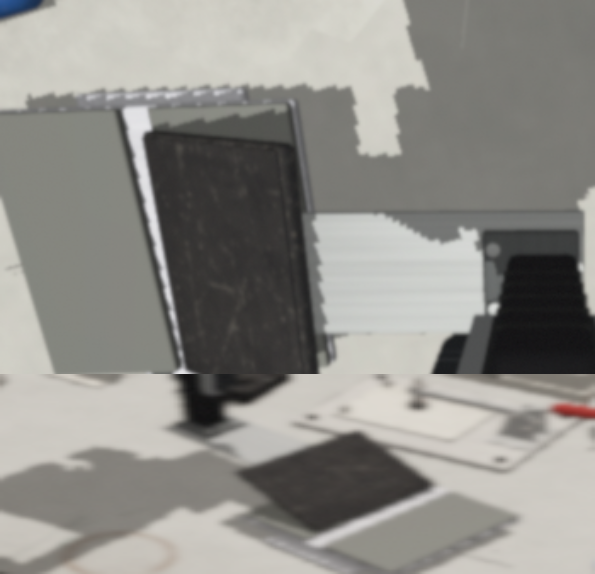

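Call:
arm_command(increments=[-0.002,0,-0.003,0,0,0,0.1,-0.004,0,-0.006,0,0,0,0.1,-0.0065,0,-0.009,0,0,0,0.1,-0.009,0,-0.0116,0,0,0,0.1,-0.0115,0,-0.014,0,0,0,0.1,-0.014,0,-0.016,0,0,0,0.1,-0.017,0,-0.0185,0,0,0,0.1,-0.0205,0,-0.0205,0,0,0,0.1,-0.0205,0,-0.0205,0,0,0,0.1])

```text
time: 14.65
eef_pos: [0.522, 0.0753, 0.1076]
eef_rot: [3.133, 0.001, 1.323]
contact_force: [-0.5, 0.3, -1.2]
gripper_width: 0.265
```

```bash
python3 - <<'E'
from h import *
rel([.5287,.1025,.0486],76)
np.save('cam_w13.npy',manip.camera_model('wrist'),allow_pickle=True)
im=snap('wrist','w13.png'); s=snap('scene','s13.png')
cv2.imwrite('pics/w13c.png',np.vstack([cv2.resize(im[60:280,0:350,::-1],None,fx=1.7,fy=1.7),cv2.resize(s[180:270,250:400,::-1],(595,200))]))
E
```

```text
t 14.65 pos [0.522  0.0753 0.1076] rpy [1.7953e+02 6.0000e-02 7.5800e+01] w 0.265 F [-0.5  0.3 -1.2]
shift [ 0.0281 -0.0007  0.059 ] turn [ 0.47  0.07 -0.2 ]
```

View pics/w13c.png

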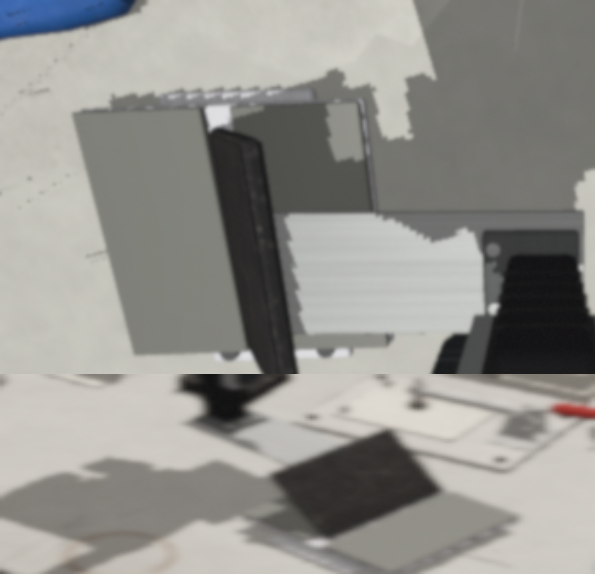

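The panel is at about 60°, its inner edge is at the groove, and the blade is still behind it. Continuing.

Call:
arm_command(increments=[-0.004,0,-0.002,0,0,0,0.1,-0.008,0,-0.0035,0,0,0,0.1,-0.012,0,-0.005,0,0,0,0.1,-0.016,0,-0.006,0,0,0,0.1,-0.02,0,-0.0065,0,0,0,0.1,-0.023,0,-0.007,0,0,0,0.1,-0.025,0,-0.007,0,0,0,0.1,-0.025,0,-0.007,0,0,0,0.1])

```text
time: 15.75
eef_pos: [0.5158, 0.0511, 0.1144]
eef_rot: [3.134, 0.001, 1.323]
contact_force: [0.6, 0.0, -2.3]
gripper_width: 0.27
```

```bash
python3 - <<'E'
from h import *
rel([.5287,.1025,.0486],76)
np.save('cam_w14.npy',manip.camera_model('wrist'),allow_pickle=True)
im=snap('wrist','w14.png'); s=snap('scene','s14.png')
cv2.imwrite('pics/w14c.png',np.vstack([cv2.resize(im[60:280,0:350,::-1],None,fx=1.7,fy=1.7),cv2.resize(s[180:270,250:400,::-1],(595,200))]))
E
```

```text
t 15.75 pos [0.5158 0.0511 0.1144] rpy [1.7954e+02 7.0000e-02 7.5800e+01] w 0.270 F [ 0.6  0.  -2.3]
shift [ 0.0531 -0.0007  0.0658] turn [ 0.46  0.07 -0.2 ]
```

View pics/w14c.png

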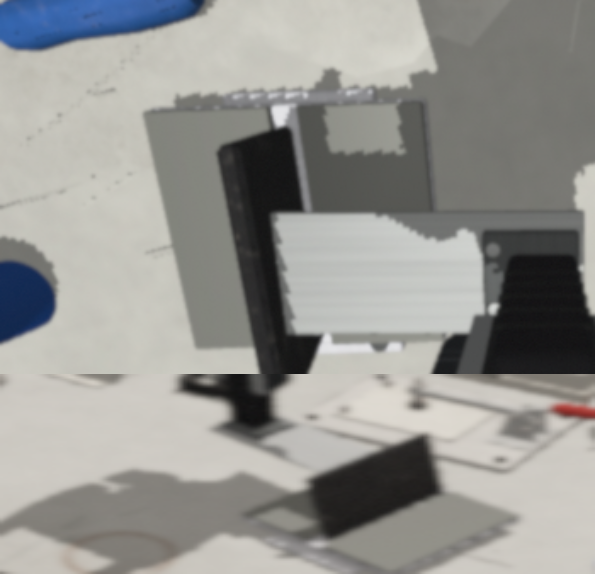

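Call:
arm_command(increments=[-0.003,0,0,0,0,0,0.1,-0.006,0,0,0,0,0,0.1,-0.009,0,0,0,0,0,0.1,-0.012,0,0,0,0,0,0.1,-0.012,0,0,0,0,0,0.1])

```text
time: 16.48
eef_pos: [0.5129, 0.0394, 0.1144]
eef_rot: [3.134, 0.001, 1.323]
contact_force: [0.4, -0.3, -1.4]
gripper_width: 0.261
```

```bash
python3 - <<'E'
from h import *
rel([.5287,.1025,.0486],76)
im=snap('wrist','w15.png'); s=snap('scene','s15.png')
cv2.imwrite('pics/w15c.png',np.vstack([cv2.resize(im[60:280,0:350,::-1],None,fx=1.7,fy=1.7),cv2.resize(s[180:270,250:400,::-1],(595,200))]))
E
```

```text
t 16.48 pos [0.5129 0.0394 0.1144] rpy [1.7954e+02 6.0000e-02 7.5780e+01] w 0.261 F [ 0.4 -0.3 -1.4]
shift [ 0.0651 -0.0007  0.0658] turn [ 0.46  0.06 -0.22]
```

View pics/w15c.png

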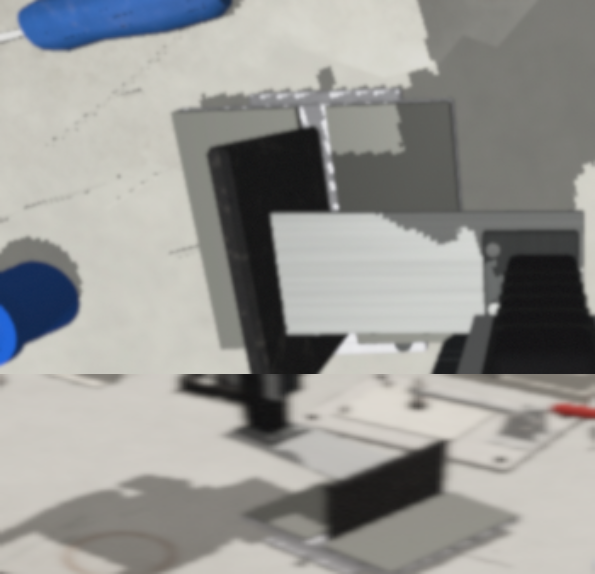

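It is about vertical now. I'll nudge a little further.

Call:
arm_command(increments=[-0.003,0,0,0,0,0,0.1,-0.006,0,0,0,0,0,0.1,-0.009,0,0,0,0,0,0.1,-0.012,0,0,0,0,0,0.1])

```text
time: 17.08
eef_pos: [0.5099, 0.0277, 0.1144]
eef_rot: [3.134, 0.001, 1.323]
contact_force: [0.3, -0.5, -1.0]
gripper_width: 0.262
```

```bash
python3 - <<'E'
from h import *
rel([.5287,.1025,.0486],76)
im=snap('wrist','w16.png'); s=snap('scene','s16.png')
cv2.imwrite('pics/w16c.png',np.vstack([cv2.resize(im[60:280,0:350,::-1],None,fx=1.7,fy=1.7),cv2.resize(s[180:270,250:400,::-1],(595,200))]))
E
```

```text
t 17.07 pos [0.5099 0.0277 0.1144] rpy [1.7954e+02 6.0000e-02 7.5800e+01] w 0.262 F [ 0.3 -0.5 -1. ]
shift [ 0.0772 -0.0006  0.0657] turn [ 0.46  0.07 -0.2 ]
```

View pics/w16c.png

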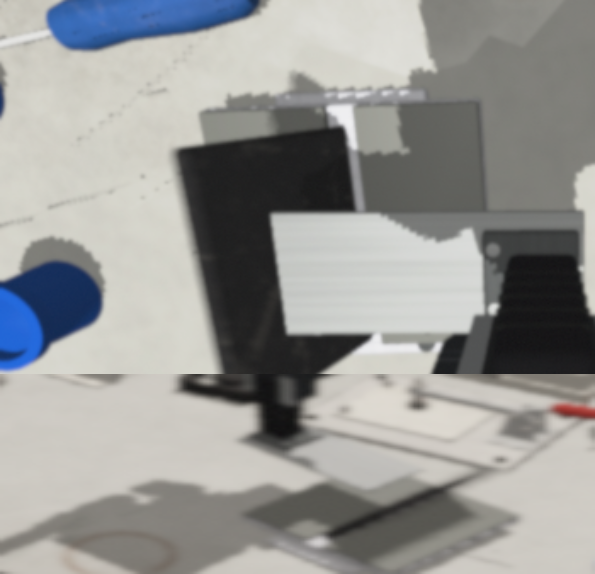

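It's falling over. I'll back the blade off and let it settle.

Call:
arm_command(increments=[0.005,0,0,0,0,0,0.1,0.02,0,-0.01,0,0,0,0.1,0.05,0,-0.03,0,0,0,0.1,0.08,0,-0.04,0,0,0,0.1,0.1,0,-0.05,0,0,0,0.1,0.1,0,-0.05,0,0,0,0.1])

```text
time: 17.92
eef_pos: [0.5349, 0.1264, 0.1654]
eef_rot: [3.131, 0.001, 1.326]
contact_force: [0.8, -0.3, -1.3]
gripper_width: 0.263
```

```bash
python3 - <<'E'
from h import *
rel([.537,.358,.14],2.2)
np.save('cam_w17.npy',manip.camera_model('wrist'),allow_pickle=True)
im=snap('wrist','w17.png'); s=snap('scene','s17.png')
cv2.imwrite('pics/w17c.png',np.vstack([cv2.resize(im[60:280,0:350,::-1],None,fx=1.7,fy=1.7),cv2.resize(s[180:270,250:400,::-1],(595,200))]))
E
```

```text
t 17.93 pos [0.5349 0.1264 0.1654] rpy [1.794e+02 3.000e-02 7.595e+01] w 0.263 F [ 0.8 -0.3 -1.3]
shift [ 0.2252 -0.0545  0.0247] turn [ 0.54 -0.36 73.75]
```

View pics/w17c.png

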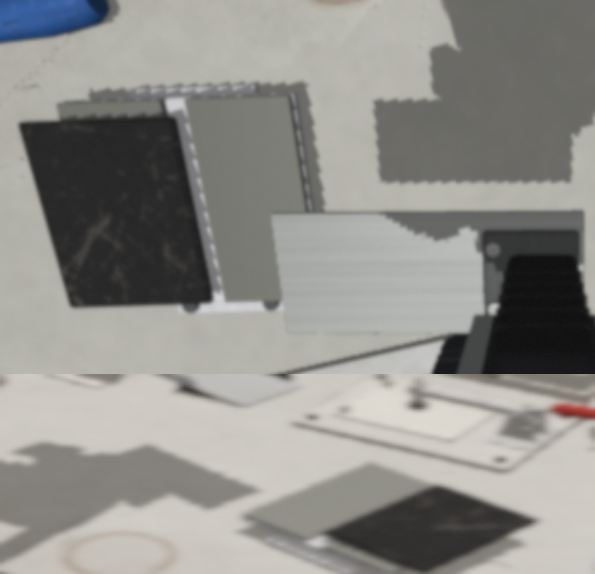

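The panel now lies flat on the other bed (crop 115,210), turned over. Returning the lifter to the tray.

Call:
arm_command(increments=[0.225,-0.054,0.013,0,0,74,0.1,0.225,-0.054,0.013,0,0,74,0.1,0.225,-0.054,0.013,0,0,74,0.1,0.225,-0.054,0.013,0,0,74,0.1,0.225,-0.054,0.013,0,0,74,0.1,0.225,-0.054,0.013,0,0,74,0.1,0.225,-0.054,0.013,0,0,74,0.1,0.225,-0.054,0.013,0,0,74,0.1,0.225,-0.054,0.013,0,0,74,0.1])

```text
time: 19.15
eef_pos: [0.5363, 0.3552, 0.1499]
eef_rot: [3.137, -0.005, 0.033]
contact_force: [-0.3, -0.5, -1.0]
gripper_width: 0.264
```

```bash
python3 - <<'E'
from h import *
snap('wrist','w18.png'); rel([.5355,.357,.0396],2.0); 
E
```

```text
t 19.20 pos [0.5364 0.3554 0.15  ] rpy [179.76  -0.33   1.9 ] w 0.265 F [-0.4 -0.6 -1.4]
shift [-0.0014 -0.0021  0.1104] turn [ 0.24 -0.33 -0.1 ]
```

View pics/w18.png

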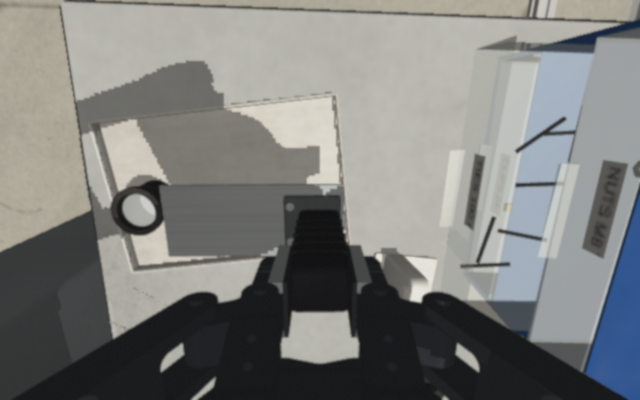

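Call:
arm_command(increments=[-0.003,-0.002,0.04,0,-0.3,0,0.1,-0.003,-0.002,0.08,0,-0.3,0,0.1,-0.003,-0.002,0.1,0,-0.3,0,0.1,-0.003,-0.002,0.107,0,-0.3,0,0.1,-0.003,-0.002,0.11,0,-0.3,0,0.1,-0.003,-0.002,0.111,0,-0.3,0,0.1,-0.003,-0.002,0.111,0,-0.3,0,0.1])

```text
time: 20.08
eef_pos: [0.5346, 0.3571, 0.0401]
eef_rot: [3.138, -0.002, 0.033]
contact_force: [0.8, -0.6, -1.8]
gripper_width: 0.264
```

Call:
arm_command(increments=[0,0,0.001,0,0,0,0.1,0,0,0.0015,0,0,0,0.1,0,0,0.0015,0,0,0,0.1])

```text
time: 20.45
eef_pos: [0.5351, 0.3574, 0.0397]
eef_rot: [3.139, -0.004, 0.033]
contact_force: [-1.5, -0.1, 5.6]
gripper_width: 0.264
```

Contact with the tray floor (5.6 N). Releasing and withdrawing.

Call:
arm_command(increments=[0,0,0,0,0,0,0.5,0,0,0,0,0,0,0.9,0,0,0,0,0,0,0.9,0,0,0,0,0,0,0.9,0,0,-0.03,0,0,0,0.9,0,0,-0.08,0,0,0,0.9,0,0,-0.13,0,0,0,0.9,0,0,-0.16,0,0,0,0.9,0,0,-0.16,0,0,0,0.9])

```text
time: 21.58
eef_pos: [0.5363, 0.3588, 0.2029]
eef_rot: [3.141, -0.01, 0.033]
contact_force: [0.4, 0.3, 0.2]
gripper_width: 0.902
```

```bash
python3 - <<'E'
from h import *
rel([.535,.357,.2],2.0); im=snap('wrist','w19.png'); t=snap('top','t19.png'); s=snap('scene','s19.png')
v=np.hstack([cv2.resize(t[160:280,140:460,::-1],None,fx=2.5,fy=2.5)])
v2=np.hstack([cv2.resize(s[140:320,130:450,::-1],None,fx=1.6,fy=1.6)]); v2=cv2.copyMakeBorder(v2,0,0,0,800-v2.shape[1],cv2.BORDER_CONSTANT)
cv2.imwrite('pics/v19.png',np.vstack([v,v2]))
E
```

```text
t 21.57 pos [0.5363 0.3588 0.2029] rpy [179.98  -0.57   1.91] w 0.902 F [0.4 0.3 0.2]
shift [-0.0014  0.0017  0.0028] turn [ 0.02 -0.57 -0.09]
```

View pics/v19.png

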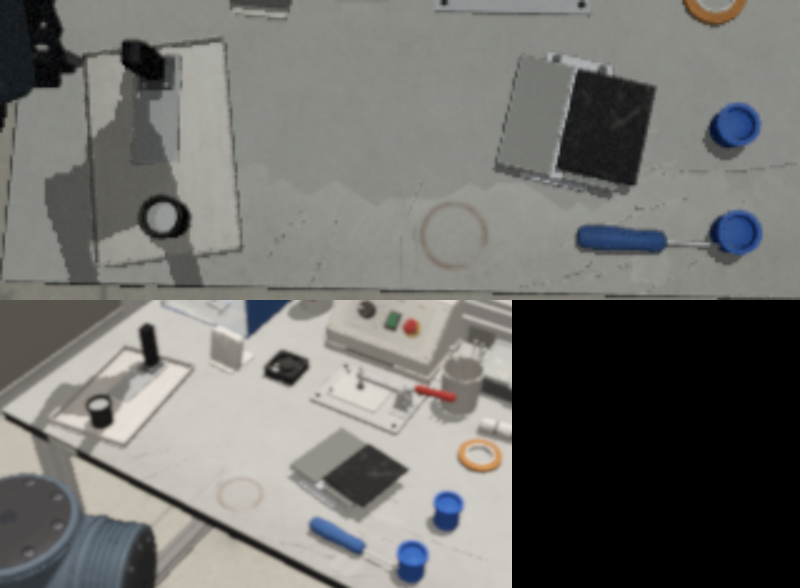

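View pics/w19.png

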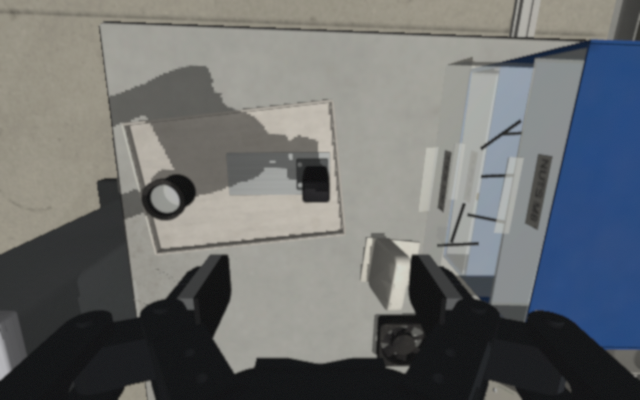

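The loupe is upright in the tray (top crop 163,217), the lifter is flat on its blade (155,105), and the panel is on the right-hand bed. Last I'll check that the panel lies flat.

```bash
python3 - <<'E'
import cv2
t=cv2.imread('pics/t19.png');s=cv2.imread('pics/s19.png')
a=cv2.resize(t[175:245,330:420],None,fx=6,fy=6,interpolation=cv2.INTER_CUBIC)
b=cv2.resize(s[215:275,300:400],None,fx=7,fy=7,interpolation=cv2.INTER_CUBIC)
cv2.imwrite('pics/t19c.png',a);cv2.imwrite('pics/s19c.png',b)
E
```

```text
(no output)
```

View pics/t19c.png

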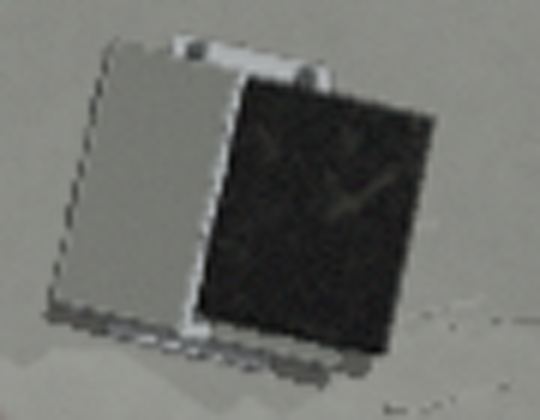

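View pics/s19c.png

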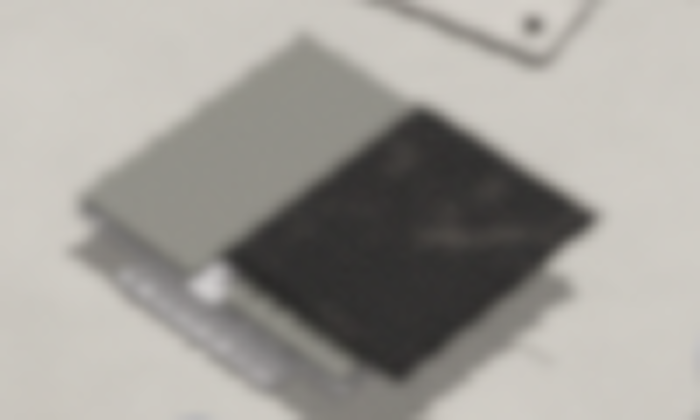

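```bash
python3 - <<'E'
from h import *
np.set_printoptions(precision=4,suppress=True)
from scipy.optimize import least_squares
T=[(243,80),(435,117),(385,353),(200,315)];S=[(420,105),(597,215),(400,380),(228,255)]
for a,b in zip(T,S):
    a=crop((330,175),6,a);b=crop((300,215),7,b)
    r=least_squares(lambda X:np.r_[proj('top',X)[0]-a,proj('scene',X)[0]-b],[.48,-.09,.03]); print(r.x)
s=manip.get_state(); print(s['time'],s['eef_pos'],np.abs(s['dq']).max())
E
```

```text
[ 0.5378 -0.0629  0.0299]
[ 0.5225 -0.14    0.0317]
[ 0.4261 -0.1197  0.03  ]
[ 0.4404 -0.0458  0.0329]
21.725 [0.5335 0.3574 0.1981] 0.01798503032359892
```

```bash
python3 -c "
from h import *
print(manip.hand_in())"
```

```text
the job is handed in; nothing more can be done
None
```

The job is done and handed in at about 21.8 s of the 67 s allowed; no verdict came back.

- **Loupe:** I moved it from the stand to the tray's free near half, where it stands upright.
- **Panel:** I slid the lifter's blade about 22 mm under the outer edge and tilted the panel over the groove. It fell onto the bed where the loupe had stood, and the gripper never touched it.
- **Lifter:** I laid it back in the tray, flat on its blade, close to where it started.

**Last checks:**
- **Panel flatness:** its four corners, measured from the top and scene cameras, are at 30–33 mm height. A flat panel's top would be at 32 mm, so it lies flat within measuring error.
- **Panel overhang:** it still reaches past the stand's far edge by an estimated 20 mm, and it is at rest.
- **Tray and gripper:** the pictures show the loupe upright, the lifter flat and the gripper clear of everything.
- **Other things:** those in view looked unmoved by eye; I did not measure them.

No check failed. The largest wrist force I read was about 7 N. The camera estimates of the stand and panel disagreed by 2–4 mm, which the clearances covered.

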